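# Take the fence stop out of the carving board's T-slot

### The job

The next panel needs the carving board clear of its fence stop: slide the block-headed stop along its T-slot to the open end, lift it out there and set it down standing upright inside the wooden tray. Leave the round-headed dog where it is in the other slot.

Things in the scene. Friction and masses are not known exactly. Their poses are not given: they have to be found in the camera images.
- stop_mid (a point): Fence stop, loose in one of the board's T-slots: dark wood block head 30 (x) x 60 (y, along the slot) x 45 mm high on a steel neck 9 mm wide and foot 26 x 40 x 8 mm; 65 mm tall, about 0.16 kg. Point: its centre, 32.5 mm above its underside, z up; the wood spans 12.5 mm below to 32.5 mm above it. The foot rests on the slot floor and slides with 2 mm play each side; pinch the head across x.
- board: Fixed plywood board 220 (x) x 340 (y) x 18 mm; origin at the centre of its underside, z up. Two T-slots along y at x = -50 and +50 mm: aluminium tracks 42 mm wide, tops at z = 35 mm, open at y = -60 mm, closed by a dark block at y = +155. Slot floor = board top (z = 18), bare from y = -60 to -170; the lips (mouth 14 mm, underside z = 29) hold a foot down until it is wholly past y = -60.
- tray_in (a point): Fixed, empty, open wooden tray, 170 x 170 mm outside, 35 mm high, 6 mm walls, beside the board's bare end. Point: the centre of its inner floor; z up, x and y parallel to its walls, whose tops are about 30 mm above the point.
- dog_mid (a point): Clamp dog, a bystander in the board's other T-slot: round dark wood head 40 mm across and 45 mm high on the same steel neck and foot, 65 mm tall. Point: its centre, half-way up. To be left where it is.
Not all that is in view belongs to the job. Leave any blue look-alike of the part that bears stop_mid alone. Several things look just like the part that bears tray_in: the one meant starts farthest from the robot's base.

How it is judged:
By the outcome, as a careful person would: the job done as asked, in the order asked, and still so for the second after the job is handed in, with the robot touching nothing.
It also fails if it takes over 45 s, if anything falls off the work surface, if the arm or the gripper's body presses on something with over 40 N, if the wrist force passes 120 N, or if a joint passes its speed limit or range.

### The arm

A 6-joint arm with a two-finger parallel gripper is mounted at the origin on the work surface. World frame = base frame: x ahead of the robot, y to its left, z up, the work surface at z = 0. Lengths are in m, angles in rad, forces in N, time in s.
With the tool pointing down it reaches from about 0.325 to 0.85 m from the base axis. Payload 4.4 kg.
Tool frame: the origin (TCP) lies between the finger pads; the fingertips stand 8 mm ahead of it and the grasp point (between the pads) lies 11 mm behind it (manip.tcp_to_tips is the distance from the TCP to the fingertips, in m); z points along the fingers, y is the line along which they close (so a half turn about z gives the same grasp; the last joint's range is limited). The gripper opens to 94 mm and grips with 3 to 60 N. Pads are 16 mm wide; open, the fingers measure 119 mm over their backs; the gripper's body (75 mm by 177 mm) begins 78 mm behind the grasp point.
Start: joints at [-1.482, 0.207, 1.542, -0, 1.393, -0.15], TCP at [0.136, -0.559, 0.213] pointing down, gripper open.
Joint ranges: [-2.73, 2.73], [-0.86, 2.22], [0.23, 2.46], [-1.11, 4.25], [0.08, 2.63], [-2.82, 2.82]. Speed limits (rad/s): [2.79, 2.79, 3.14, 3.14, 3.14, 3.14].

### API

Orientations are given as a unit quaternion [x, y, z, w].
In Python, from bench import manip gives the robot as it stands.
- The arm moves only by the tool arm_command, never from a script. Its argument "motion" is a list that holds one entry, the list of rows, each a list of 5 numbers: the opening, from 0 (shut) to 1 (fully open), then the shift along the tool's x, y, z each as a share of 0.4 m, from -1 to 1, then the turn about the tool's z as a share of pi rad, from -1 to 1. In form: [[[jaw, dx, dy, dz, twist], ...]]. A call has 1 to 12 rows; each row shifts and turns the commanded pose from where the row before left it, along the tool's axes as they then stand; what a row does not reach is not made up. A row lasts 1/12 s, in which the tool goes at most 41.7 mm and 7.16 degrees, less where a joint would pass 70% of its speed; a pose out of reach is approached as far as the arm can. A call with a number of a shift or a turn outside -1 to 1 is refused whole. A call with a gripper value outside its range is refused whole. The fingers move at their own pace and stop on an object; the grip force is fixed at half the most. Time passes only in rows, so rows that do not move let the fingers close. It gives the time, the measured TCP pose, the force, the opening and the grip force at its end, in the units of the state.
- manip.read_state(): the state, without advancing time (a new reading comes with each control period).
- manip.grab_frame(name): name is "scene" or "top"; returns the picture (384x512x3 uint8, red, green, blue); there is no depth.
- manip.camera_params(name): a dict with "mtx" (3x3 intrinsics, pixels), "xyz" and "rotation" of the camera in the world. Camera axes: x right, y down, z forward; pixel columns grow to the right and rows downward; lengths in m; the calibration is good to about 2 mm. A picture is of the moment at which its call begins. camera_params takes no time and is no camera call.
- manip.job_done(): hands the job in; it is judged then, once.
The state is a dict: "clock": time; "qpos": joint angles; "joint_velocities": joint speeds; "effort": joint torques, N m; "tcp_pos": TCP position; "ee_rot": TCP orientation; "contact_force": force on the tool from outside, world axes, zero at the start; "wrist_torque": the same for the moment, N m; "grip_width": opening from 0.0 (shut) to 1.0 (fully open); "grasp_force": force on a finger pad.
Only numpy, scipy, OpenCV 4.12 (cv2) and the standard library are available. Lean on these libraries where they do the work, as an engineer would, in place of code of your own. Each camera call takes 0.05 s, during which the arm holds its last target. There are 200 camera calls.

## Working session

There is one attempt and no reset: what is moved stays moved. The work goes in short steps, Python scripts to look and compute and a tool call to move; the robot and the scene stay as the last step left them, time stands still between calls to the robot, and variables do not carry over. Pictures are saved under pics/ and viewed, at most 10 in all, crops included, and the job is handed in when it is done.

Besides the shell and the picture viewer there is one more tool, called after ">>>" as name(argument=value, ...) on one line, values as JSON. arm_command: Moves the arm, as the interface text tells. Its arguments: {"type":"object","properties":{"motion":{"type":"array"}},"required":["motion"]}

```bash
mkdir -p pics; cat > h.py <<'E'
import numpy as np, cv2
from bench import manip
def grab(n,f):
    im=manip.grab_frame(n); cv2.imwrite('pics/'+f,im[:,:,::-1]); return im
def cast(n,uv,z):
    p=manip.camera_params(n); R=np.array(p['rotation']); o=np.array(p['xyz'])
    if R.shape!=(3,3):
        from scipy.spatial.transform import Rotation as Q; R=Q.from_quat(R).as_matrix()
    d=R@np.linalg.solve(np.array(p['mtx']),[uv[0],uv[1],1.]); return o+d*(z-o[2])/d[2]
E
python3 - <<'E'
from h import *
a=grab('top','t0.png');b=grab('scene','s0.png')
for n in('top','scene'):print(manip.camera_params(n))
print(manip.read_state())
E
```

```text
{'mtx': array([[418.9037892 ,   0.        , 262.53309265],
       [  0.        , 418.9037892 , 191.74052765],
       [  0.        ,   0.        ,   1.        ]]), 'xyz': array([ 0.24296987, -0.08741714,  1.0342991 ]), 'rotation': array([-0.69783935,  0.7115123 , -0.06495814,  0.05050675])}
{'mtx': array([[472.95310417,   0.        , 260.1404463 ],
       [  0.        , 472.95310417, 190.99749155],
       [  0.        ,   0.        ,   1.        ]]), 'xyz': array([1.07774337, 0.45013412, 0.90093488]), 'rotation': array([ 0.40463528,  0.82595303, -0.35666068, -0.1639056 ])}
{'clock': 0.1, 'qpos': array([-1.48250856e+00,  2.07343750e-01,  1.54277463e+00, -9.24047543e-06,
        1.39352603e+00, -1.50468191e-01]), 'joint_velocities': array([ 5.29531736e-05, -5.13663832e-04, -3.77458967e-03,  9.23982420e-05,
       -3.62890354e-04, -1.70636474e-04]), 'effort': array([-3.87499422e-04, -3.71860743e+01, -2.82293326e+01,  6.99892687e-02,
        3.10945138e-02, -5.41471013e-05]), 'tcp_pos': array([ 0.13592478, -0.55797516,  0.21241913]), 'ee_rot': array([ 9.92882287e-01,  1.19095389e-01,  2.73447373e-05, -1.02552067e-03]), 'contact_force': array([ 0.43158644, -0.02665668, -0.24991258]), 'wrist_torque': array([ 0.01346409, -0.02894153, -0.00711823]), 'grasp_force': 0.0, 'grip_width': 1.0010215053511113}
```

View pics/t0.png

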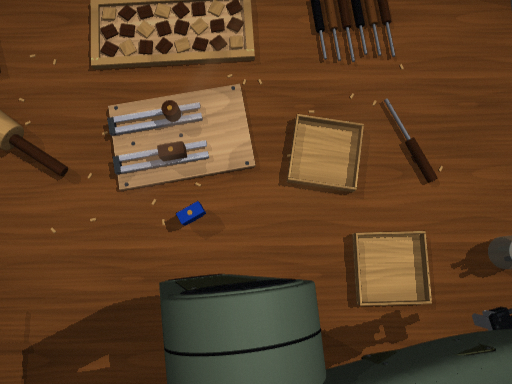

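View pics/s0.png

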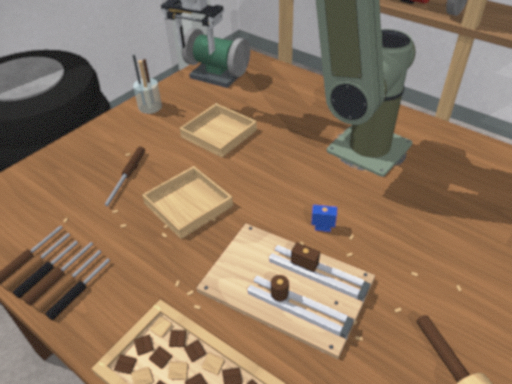

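Top view: the candidates for the stop are the block head at (172,151), the round dog at (171,110) and the blue look-alike at (190,213). I choose the block head. The trays are at (325,153) and (393,268). The first looks farther from the base and lies next to the board's bare end. The second is nearer.

```bash
python3 - <<'E'
from h import *
im=cv2.imread('pics/t0.png')
c=im[75:200,100:265]; cv2.imwrite('pics/c0.png',cv2.resize(c,None,fx=4.8,fy=4.8,interpolation=cv2.INTER_CUBIC))
c=cv2.imread('pics/s0.png')[215:360,190:390]; cv2.imwrite('pics/c1.png',cv2.resize(c,None,fx=4,fy=4,interpolation=cv2.INTER_CUBIC))
# plywood mask: bright, tan
hsv=cv2.cvtColor(im,cv2.COLOR_BGR2HSV)
m=((hsv[...,2]>125)).astype(np.uint8)
m=cv2.morphologyEx(m,cv2.MORPH_CLOSE,np.ones((5,5)))
for k in cv2.findContours(m,0,2)[0]:
    if cv2.contourArea(k)>800:
        r=cv2.minAreaRect(k); print(r, cast('top',r[0],.018).round(3))
print('trays',cast('top',(325,153),.03),cast('top',(393,268),.03))
v=hsv[...,2]; w=np.zeros_like(m); w[140:163,155:190]=(v[140:163,155:190]<85)
for k in cv2.findContours(w,0,2)[0]:
    if cv2.contourArea(k)>60: r=cv2.minAreaRect(k); print('head',r,cast('top',r[0],.083).round(4))
E
```

```text
((393.45001220703125, 267.6499938964844), (73.93102264404297, 71.640869140625), 86.633544921875) [ 0.22  -0.421  0.018]
((326.8319091796875, 148.3429412841797), (69.25514221191406, 71.84494018554688), 8.365884780883789) [ 0.518 -0.274  0.018]
((179.95285034179688, 135.80807495117188), (84.3692626953125, 137.7899932861328), 80.27242279052734) [0.556 0.094 0.018]
((172.5, 32.0), (64.0, 163.0), 90.0) [0.838 0.116 0.018]
trays [ 0.50285154 -0.26641631  0.03      ] [ 0.21953664 -0.41553383  0.03      ]
head ((171.80189514160156, 151.94338989257812), (16.893115997314453, 28.25757598876953), 79.3803482055664) [0.4974 0.1008 0.083 ]
```

View pics/c0.png

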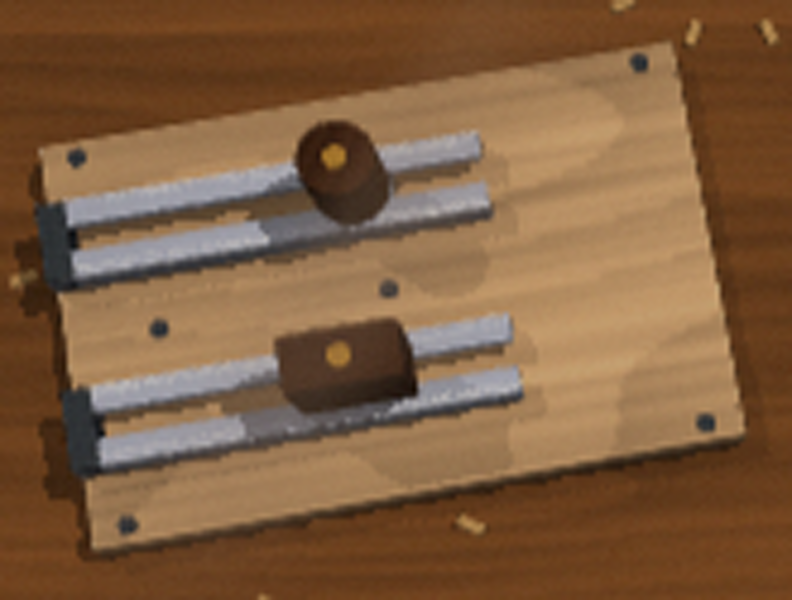

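The crop confirms the choice. The block head with its brass dot is at about (170,149) in the lower slot, and the open end of that slot is at about (207,149). The dog is in the upper slot.

```bash
python3 - <<'E'
from h import *
f=lambda u,v:(100+(u+.5)/4.8-.5,75+(v+.5)/4.8-.5)
C=[cast('top',f(*p),.018)[:2] for p in [(40,148),(673,43),(743,437),(92,547)]]
C=np.array(C); c=C.mean(0); yv=(C[0]-C[1]+C[3]-C[2])/2; xv=(C[1]-C[2]+C[0]-C[3])/2
print(C.round(4),c,np.linalg.norm(yv),np.linalg.norm(xv)); 
ye=yv/np.linalg.norm(yv); xe=np.array([ye[1],-ye[0]]);print('yaw deg',np.degrees(np.arctan2(-ye[0],ye[1])), np.degrees(np.arctan2(xv[1],xv[0])))
for nm,p,z in[('stop',(338,354),.083),('dog',(333,156),.083),('tipU',(511,331),.035),('tipL',(521,384),.035),('blkL U',(95,400),.035),('blkL L',(100,452),.035)]:
    q=cast('top',f(*p),z)[:2]; print(nm,q.round(4),'board',((q-c)@xe).round(4),((q-c)@ye).round(4))
for T in ([(297,115),(363,123),(357,192),(288,182)],):
    print('tray',[cast('top',p,.035).round(3)[:2] for p in T],np.mean([cast('top',p,.035) for p in T],0))
p=cast('scene',(306,251),.083);print('scene stop',p)
s=manip.read_state()
from scipy.spatial.transform import Rotation as Q
R=Q.from_quat(s['ee_rot']).as_matrix();print(R.round(3))
print(np.linalg.norm([.14,-.56]))
E
```

```text
[[ 0.6384  0.2761]
 [ 0.6928 -0.0576]
 [ 0.4765 -0.0912]
 [ 0.4246  0.2415]] [0.55806107 0.09220933] 0.3374256529368659 0.2177681159439748
yaw deg 9.05538699494486 9.004113403956982
stop [0.5061 0.105 ] board -0.0493 0.0208
dog [0.607 0.109] board 0.051 0.0089
tipU [0.5301 0.0267] board -0.0379 -0.0603
tipL [0.5021 0.0216] board -0.0664 -0.061
blkL U [0.4972 0.2371] board -0.0373 0.1527
blkL L [0.4702 0.2337] board -0.0645 0.1536
tray [array([ 0.6, -0.2]), array([ 0.577, -0.364]), array([ 0.403, -0.339]), array([ 0.431, -0.172])] [ 0.5027007  -0.26877557  0.035     ]
scene stop [0.50538584 0.10914297 0.083     ]
[[ 0.972  0.236 -0.   ]
 [ 0.236 -0.972  0.002]
 [ 0.    -0.002 -1.   ]]
0.5772347875864725
```

View pics/c1.png

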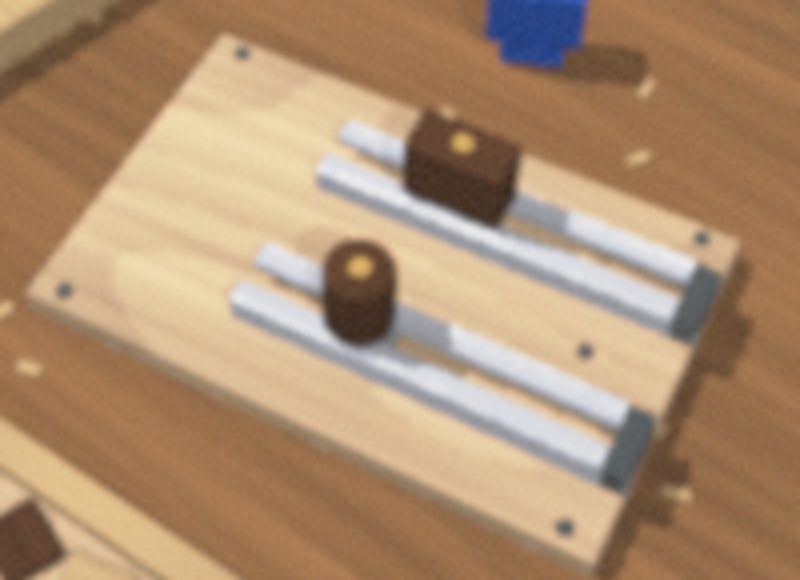

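>>> arm_command(motion=[[[1,0,0,0,-0.0395],[1,0,0,0,-0.0395],[1,0,0,0,-0.0395],[1,0,0,0,-0.0395],[1,0,0,0,-0.0395],[1,0,0,0,-0.0395],[1,0,0,0,-0.0395],[1,0,0,0,-0.0395],[1,0,0,0,-0.0395],[1,0,0,0,-0.0395],[1,0,0,0,-0.0395],[1,0,0,0,-0.0395]]])

```text
clock: 1.1
tcp_pos: [0.1359, -0.5582, 0.2127]
ee_rot: [0.647, 0.762, 0.001, -0.001]
contact_force: [0.8, -0.3, -0.4]
grip_width: 1.002
grasp_force: 0.0
```

```bash
cat >> h.py <<'E'
from scipy.spatial.transform import Rotation as Q
def to(x,y,z,yaw=99.05):
    s=manip.read_state(); R=Q.from_quat(s['ee_rot']).as_matrix()
    a=np.degrees(np.arctan2(R[1,0],R[0,0])); d=R.T@(np.array([x,y,z])-s['tcp_pos'])
    print('t',round(s['clock'],2),'pos',s['tcp_pos'].round(4),'yaw',round(a,2),'shift mm',(d*1e3).round(1),'shares',(d/.4).round(4),'twist share',round((a-yaw)/180,4),'F',s['contact_force'].round(1),'T',s['wrist_torque'].round(2),'w',round(s['grip_width'],3),'g',s['grasp_force'].round(1),'tilt',R[:,2].round(3))
E
python3 -c "
from h import *
to(.506,.106,.16)"
```

```text
Traceback (most recent call last):
  File "h.py", line 14, in to
    print('t',round(s['clock'],2),'pos',s['tcp_pos'].round(4),'yaw',round(a,2),'shift mm',(d*1e3).round(1),'shares',(d/.4).round(4),'twist share',round((a-yaw)/180,4),'F',s['contact_force'].round(1),'T',s['wrist_torque'].round(2),'w',round(s['grip_width'],3),'g',s['grasp_force'].round(1),'tilt',R[:,2].round(3))
                                                                                                                                                                                                                                                                       ^^^^^^^^^^^^^^^^^^^^^^
AttributeError: 'float' object has no attribute 'round'
```

```bash
sed -i "s/s\['grasp_force'\].round(1)/round(s['grasp_force'],1)/" h.py
python3 -c "
from h import *
to(.506,.106,.16)"
```

```text
t 1.1 pos [ 0.1359 -0.5582  0.2127] yaw 99.36 shift mm [595.1 473.1  53.6] shares [1.4878 1.1827 0.1341] twist share 0.0017 F [ 0.8 -0.3 -0.4] T [-0.02 -0.13  0.05] w 1.002 g 0.0 tilt [-0.     0.001 -1.   ]
```

>>> arm_command(motion=[[[1,0.062,0.0493,0,0],[1,0.062,0.0493,0,0],[1,0.062,0.0493,0,0],[1,0.062,0.0493,0,0],[1,0.062,0.0493,0,0],[1,0.062,0.0493,0,0],[1,0.062,0.0493,0,0],[1,0.062,0.0493,0,0],[1,0.062,0.0493,0,0],[1,0.062,0.0493,0,0],[1,0.062,0.0493,0,0],[1,0.062,0.0493,0,0]]])

```text
clock: 2.1
tcp_pos: [0.3233, -0.226, 0.2131]
ee_rot: [0.65, 0.76, 0.0, -0.0]
contact_force: [1.5, -0.5, 0.5]
grip_width: 0.995
grasp_force: 0.0
```

>>> arm_command(motion=[[[1,0.062,0.0493,0,0],[1,0.062,0.0493,0,0],[1,0.062,0.0493,0,0],[1,0.062,0.0493,0,0],[1,0.062,0.0493,0,0],[1,0.062,0.0493,0,0],[1,0.062,0.0493,0,0],[1,0.062,0.0493,0,0],[1,0.062,0.0493,0,0],[1,0.062,0.0493,0,0],[1,0.062,0.0493,0,0.0017],[1,0,0,0,0]]])

```text
clock: 3.1
tcp_pos: [0.4962, 0.0798, 0.2131]
ee_rot: [0.65, 0.76, 0.001, -0.001]
contact_force: [0.0, -0.2, 0.1]
grip_width: 0.999
grasp_force: 0.0
```

```bash
python3 -c "
from h import *
to(.506,.106,.16);grab('scene','s1.png')"
```

```text
t 3.1 pos [0.4962 0.0798 0.2131] yaw 98.96 shift mm [24.3 13.7 53.1] shares [0.0607 0.0343 0.1328] twist share -0.0005 F [ 0.  -0.2  0.1] T [-0.05 -0.01 -0.01] w 0.999 g 0.0 tilt [ 0.001  0.002 -1.   ]
```

View pics/s1.png

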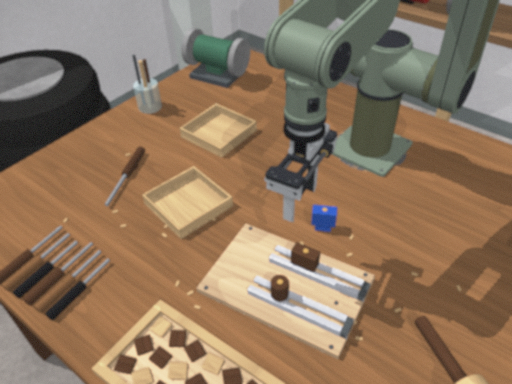

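The scene view shows the gripper above the board beside the stop (306,257), with nothing disturbed. I move over the stop and descend.

>>> arm_command(motion=[[[1,0.03,0.017,0,0],[1,0.03,0.016,0,0],[1,0,0,0.06,0],[1,0,0,0.06,0],[1,0,0,0.06,0],[1,0,0,0.06,0],[1,0,0,0.05,0],[1,0,0,0.04,0],[1,0,0,0,0]]])

```text
clock: 3.9
tcp_pos: [0.4999, 0.1, 0.0775]
ee_rot: [0.652, 0.758, -0.003, -0.003]
contact_force: [-0.5, -0.5, -0.6]
grip_width: 1.001
grasp_force: 0.0
```

```bash
python3 -c "
from h import *
to(.5055,.106,.054)
a=grab('scene','s2.png')
b=grab('top','t2.png')
c=cv2.resize(a[200:320,230:390],None,fx=3,fy=3,interpolation=2);d=cv2.resize(b[75:195,100:260],None,fx=2,fy=2,interpolation=2)
cv2.imwrite('pics/c2.png',c[:,:,::-1])"
```

```text
t 3.9 pos [0.4999 0.1    0.0775] yaw 98.63 shift mm [ 5.1  6.7 23.5] shares [0.0127 0.0167 0.0586] twist share -0.0023 F [-0.5 -0.5 -0.6] T [-0.06 -0.06 -0.02] w 1.001 g 0.0 tilt [-0.009 -0.001 -1.   ]
```

View pics/c2.png

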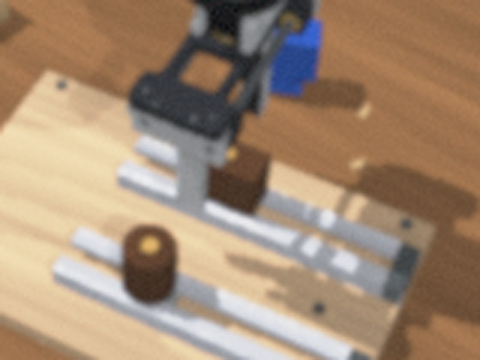

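>>> arm_command(motion=[[[1,0,0,0,0],[1,0,0,0,0]]])

```text
clock: 4.17
tcp_pos: [0.5054, 0.1011, 0.0831]
ee_rot: [0.652, 0.759, 0.001, 0.001]
contact_force: [-0.1, 0.7, -1.3]
grip_width: 1.001
grasp_force: 0.0
```

```bash
python3 -c "
from h import *
to(.5055,.106,.054)
a=grab('scene','s3.png')
cv2.imwrite('pics/c3.png',cv2.resize(a[200:320,230:390],None,fx=5,fy=5,interpolation=2)[:,:,::-1])
p=manip.camera_params('scene');R=Q.from_quat(p['rotation']).as_matrix()
s=manip.read_state();T=Q.from_quat(s['ee_rot']).as_matrix()
def pr(q):
    v=R.T@(q-p['xyz']);u=p['mtx']@v;return (u[:2]/u[2]-[230,200])*5
for l in([0,.047,.008],[0,-.047,.008],[.008,.047,.008],[-.008,.047,.008]):print(l,pr(s['tcp_pos']+T@l).round(0))
for q in ([.506,.105,.083],[.5055,.105,.038]): print(pr(np.array(q)).round(0))
"
```

```text
t 4.17 pos [0.5054 0.1011 0.0831] yaw 98.67 shift mm [ 4.9  0.8 29.1] shares [0.0122 0.0019 0.0726] twist share -0.0021 F [-0.1  0.7 -1.3] T [-0.06 -0.12  0.05] w 1.001 g 0.0 tilt [ 0.003  0.    -1.   ]
[0, 0.047, 0.008] [317. 332.]
[0, -0.047, 0.008] [409. 187.]
[0.008, 0.047, 0.008] [333. 340.]
[-0.008, 0.047, 0.008] [300. 325.]
[371. 251.]
[367. 314.]
```

View pics/c3.png

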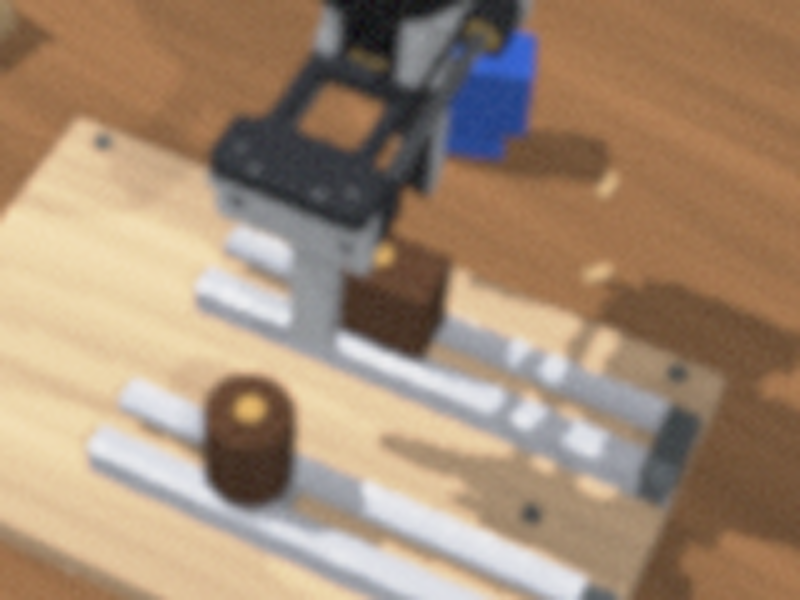

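The crop shows the finger straddling the head at (315,345), about 7 mm short along the slot of the brass dot at (385,253). I correct this, lower further and close.

>>> arm_command(motion=[[[1,0.0175,0.002,0,-0.002],[1,0,0,0.04,0],[1,0,0,0.03,0],[1,0,0,0,0],[1,0,0,0,0],[1,0,0,0,0]]])

```text
clock: 4.72
tcp_pos: [0.5045, 0.1087, 0.0543]
ee_rot: [0.649, 0.761, 0.0, 0.0]
contact_force: [0.6, -0.4, 0.1]
grip_width: 0.999
grasp_force: 0.0
```

```bash
python3 -c "
from h import *
to(.5055,.107,.054)"
```

```text
t 4.72 pos [0.5045 0.1087 0.0543] yaw 99.08 shift mm [-1.8  0.7  0.3] shares [-0.0046  0.0018  0.0007] twist share 0.0002 F [ 0.6 -0.4  0.1] T [-0.05 -0.1  -0.02] w 0.999 g 0.0 tilt [ 0.001  0.    -1.   ]
```

>>> arm_command(motion=[[[0.2,0,0.001,0,0],[0.2,0,0,0,0],[0.2,0,0,0,0],[0.2,0,0,0,0],[0.2,0,0,0,0],[0.2,0,0,0,0],[0.2,0,0,0,0],[0.2,0,0,0,0]]])

```text
clock: 5.38
tcp_pos: [0.5042, 0.1085, 0.0534]
ee_rot: [0.649, 0.761, -0.0, -0.0]
contact_force: [0.2, 0.1, -0.3]
grip_width: 0.47
grasp_force: 0.0
```

```bash
python3 -c "
from h import *
to(.5055,.107,.054)"
```

```text
t 5.38 pos [0.5042 0.1085 0.0534] yaw 99.06 shift mm [-1.6  1.  -0.6] shares [-0.0041  0.0026 -0.0015] twist share 0.0 F [ 0.2  0.1 -0.3] T [-0.05 -0.15  0.01] w 0.47 g 0.0 tilt [-0.  0. -1.]
```

Still closing (0.47); continue.

>>> arm_command(motion=[[[0.1,0,0,0,0],[0.1,0,0,0,0],[0.1,0,0,0,0],[0.1,0,0,0,0],[0.1,0,0,0,0]]])

```text
clock: 5.8
tcp_pos: [0.5042, 0.1085, 0.0534]
ee_rot: [0.649, 0.761, -0.0, -0.0]
contact_force: [0.3, 0.2, -0.1]
grip_width: 0.321
grasp_force: 30.0
```

```bash
python3 -c "
from h import *
to(.5055,.107,.054)"
```

```text
t 5.8 pos [0.5042 0.1085 0.0534] yaw 99.06 shift mm [-1.7  1.1 -0.6] shares [-0.0042  0.0027 -0.0015] twist share 0.0 F [ 0.3  0.2 -0.1] T [-0.01 -0.09 -0.01] w 0.321 g 30.0 tilt [-0. -0. -1.]
```

Gripped at 30 mm width with 30 N and no side load. Slide half-way, then check.

>>> arm_command(motion=[[[0.1,-0.01,0,0,0],[0.1,-0.02,0,0,0],[0.1,-0.02,0,0,0],[0.1,-0.02,0,0,0],[0.1,-0.02,0,0,0],[0.1,-0.02,0,0,0],[0.1,-0.02,0,0,0],[0.1,-0.02,0,0,0],[0.1,0,0,0,0]]])

```text
clock: 6.55
tcp_pos: [0.5141, 0.0474, 0.0534]
ee_rot: [0.65, 0.76, -0.0, 0.0]
contact_force: [1.3, -1.0, -0.1]
grip_width: 0.318
grasp_force: 30.0
```

```bash
python3 -c "
from h import *
to(.5255,-.019,.054)"
```

```text
t 6.55 pos [0.5141 0.0474 0.0534] yaw 98.97 shift mm [-67.3   1.   -0.5] shares [-0.1684  0.0024 -0.0013] twist share -0.0005 F [ 1.3 -1.  -0.1] T [-0.25 -0.16 -0.02] w 0.318 g 30.0 tilt [ 0.    -0.001 -1.   ]
```

>>> arm_command(motion=[[[0.1,-0.02,0,0,0],[0.1,-0.02,0,0,0],[0.1,-0.02,0,0,0],[0.1,-0.02,0,0,0],[0.1,-0.02,0,0,0],[0.1,-0.02,0,0,0],[0.1,-0.02,0,0,0],[0.1,-0.02,0,0,0],[0.1,-0.015,0,0,0],[0.1,0,0,0,0],[0.1,0,0,0,0]]])

```text
clock: 7.47
tcp_pos: [0.5248, -0.0205, 0.0534]
ee_rot: [0.649, 0.76, -0.0, 0.0]
contact_force: [-0.4, -1.3, -0.6]
grip_width: 0.319
grasp_force: 30.0
```

```bash
python3 -c "
from h import *
to(.5255,-.019,.054)
a=grab('scene','s4.png')
cv2.imwrite('pics/c4.png',cv2.resize(a[180:330,190:390],None,fx=4,fy=4,interpolation=2)[:,:,::-1])"
```

```text
t 7.47 pos [ 0.5248 -0.0205  0.0534] yaw 99.01 shift mm [ 1.3  0.9 -0.6] shares [ 0.0033  0.0023 -0.0015] twist share -0.0002 F [-0.4 -1.3 -0.6] T [-0.13 -0.13  0.02] w 0.319 g 30.0 tilt [ 0. -0. -1.]
```

View pics/c4.png

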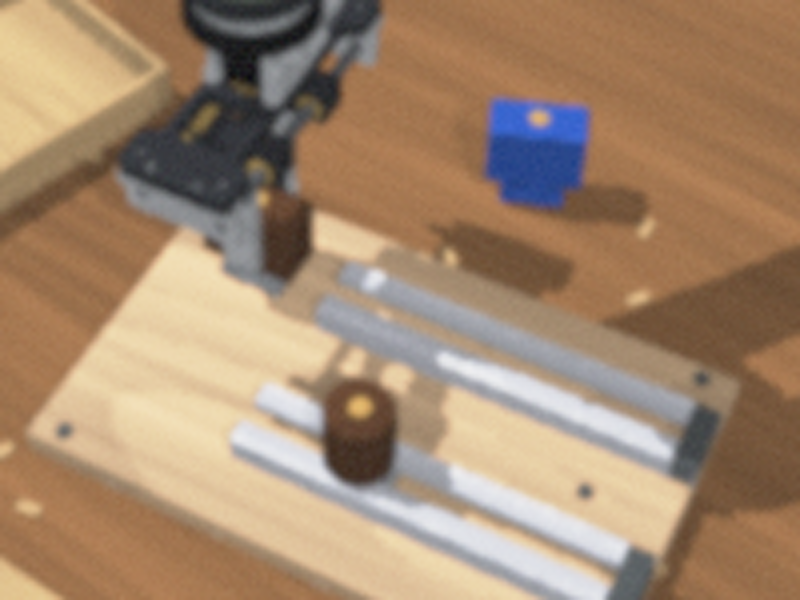

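The stop (285,230) is now clear of the track ends (330,290), and the dog has not moved. Lift.

>>> arm_command(motion=[[[0.1,0,0,-0.01,0],[0.1,0,0,-0.03,0],[0.1,0,0,-0.05,0],[0.1,0,0,-0.06,0],[0.1,0,0,-0.06,0],[0.1,0,0,-0.04,0],[0.1,0,0,0,0]]])

```text
clock: 8.1
tcp_pos: [0.5282, -0.0201, 0.1589]
ee_rot: [0.649, 0.761, 0.002, 0.004]
contact_force: [1.6, 0.5, -0.7]
grip_width: 0.315
grasp_force: 30.0
```

```bash
python3 -c "
from h import *
to(.5027,-.2688,.153)"
```

```text
t 8.1 pos [ 0.5282 -0.0201  0.1589] yaw 99.1 shift mm [-241.5  -64.6    6.1] shares [-0.6038 -0.1614  0.0152] twist share 0.0003 F [ 1.6  0.5 -0.7] T [-0.04 -0.16 -0.01] w 0.315 g 30.0 tilt [ 0.01  -0.002 -1.   ]
```

>>> arm_command(motion=[[[0.1,-0.03,-0.008,0,0],[0.1,-0.055,-0.0147,0,0],[0.1,-0.06,-0.016,0,0],[0.1,-0.06,-0.016,0,0],[0.1,-0.06,-0.016,0,0],[0.1,-0.06,-0.016,0,0],[0.1,-0.06,-0.016,0,0],[0.1,-0.06,-0.016,0,0],[0.1,-0.06,-0.016,0,0],[0.1,-0.06,-0.016,0,0],[0.1,-0.035,-0.009,0,0],[0.1,0,0,0,0]]])

```text
clock: 9.1
tcp_pos: [0.4979, -0.2697, 0.1519]
ee_rot: [0.65, 0.76, -0.001, -0.001]
contact_force: [0.4, 0.5, -2.0]
grip_width: 0.32
grasp_force: 30.0
```

>>> arm_command(motion=[[[0.1,0,0,0,0],[0.1,0,0,0,0],[0.1,0,0,0,0]]])

```text
clock: 9.35
tcp_pos: [0.4992, -0.2655, 0.1529]
ee_rot: [0.649, 0.761, 0.0, -0.001]
contact_force: [-0.7, 0.4, -1.7]
grip_width: 0.317
grasp_force: 30.0
```

```bash
python3 -c "
from h import *
to(.5027,-.2688,.042)
a=grab('scene','s5.png')"
```

```text
t 9.35 pos [ 0.4992 -0.2655  0.1529] yaw 99.14 shift mm [ -4.    3.  110.9] shares [-0.01    0.0074  0.2774] twist share 0.0005 F [-0.7  0.4 -1.7] T [-0.01 -0.07  0.  ] w 0.317 g 30.0 tilt [-0.001  0.001 -1.   ]
```

View pics/s5.png

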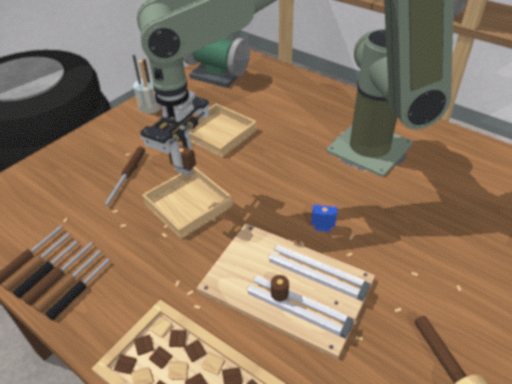

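The picture shows the stop held upright at (187,160) over the chosen tray (187,200), and the board clear except for the dog. Lower it.

>>> arm_command(motion=[[[0.1,-0.01,0.007,0.02,0],[0.1,0,0,0.05,0],[0.1,0,0,0.05,0],[0.1,0,0,0.05,0],[0.1,0,0,0.04,0],[0.1,0,0,0.03,0],[0.1,0,0,0.02,0],[0.1,0,0,0.01,0],[0.1,0,0,0,0],[0.1,0,0,0,0],[0.1,0,0,0,0]]])

```text
clock: 10.32
tcp_pos: [0.5037, -0.2711, 0.0466]
ee_rot: [0.649, 0.761, 0.0, 0.001]
contact_force: [-0.1, -0.3, -0.9]
grip_width: 0.316
grasp_force: 30.0
```

```bash
python3 -c "
from h import *
to(.5027,-.2688,.0404)"
```

```text
t 10.32 pos [ 0.5037 -0.2711  0.0466] yaw 99.06 shift mm [ 2.4 -0.6  6.2] shares [ 0.0061 -0.0016  0.0154] twist share 0.0 F [-0.1 -0.3 -0.9] T [-0.06 -0.05 -0.02] w 0.316 g 30.0 tilt [ 0.002 -0.001 -1.   ]
```

>>> arm_command(motion=[[[0.1,0,0,0.005,0],[0.1,0,0,0.005,0],[0.1,0,0,0.004,0],[0.1,0,0,0,0],[0.1,0,0,0,0]]])

```text
clock: 10.73
tcp_pos: [0.5033, -0.271, 0.0414]
ee_rot: [0.649, 0.761, -0.0, 0.001]
contact_force: [-1.7, 1.0, 5.4]
grip_width: 0.315
grasp_force: 30.0
```

```bash
python3 -c "
from h import *
to(.5027,-.2688,.0404)"
```

```text
t 10.73 pos [ 0.5033 -0.271   0.0414] yaw 99.05 shift mm [ 2.2 -0.3  1. ] shares [ 0.0056 -0.0008  0.0024] twist share 0.0 F [-1.7  1.   5.4] T [0.28 0.29 0.  ] w 0.315 g 30.0 tilt [ 0.001 -0.001 -1.   ]
```

The foot has touched the tray floor (force +5 N). Release.

>>> arm_command(motion=[[[0.6,0,0,0,0],[0.6,0,0,0,0],[0.6,0,0,0,0],[0.6,0,0,0,0],[0.6,0,0,0,0],[0.6,0,0,0,0]]])

```text
clock: 11.23
tcp_pos: [0.5027, -0.2704, 0.0397]
ee_rot: [0.649, 0.761, 0.0, -0.0]
contact_force: [0.7, -1.1, -0.1]
grip_width: 0.596
grasp_force: 0.0
```

>>> arm_command(motion=[[[0.6,0,0,-0.02,0],[0.6,0,0,-0.04,0],[0.6,0,0,-0.06,0],[0.6,0,0,-0.08,0],[0.6,0,0,-0.08,0],[0.6,0,0,-0.08,0],[0.6,0,0,-0.06,0],[0.6,0,0,0,0],[0.6,0,0,0,0],[0.6,0,0,0,0],[0.6,0,0,0,0]]])

```text
clock: 12.15
tcp_pos: [0.5016, -0.2696, 0.2056]
ee_rot: [0.649, 0.761, -0.0, -0.002]
contact_force: [-0.6, 1.0, -0.0]
grip_width: 0.601
grasp_force: 0.0
```

```bash
python3 -c "
from h import *
to(.5027,-.2688,.2)
a=grab('scene','s6.png')
cv2.imwrite('pics/c6.png',cv2.resize(a[130:350,120:390],None,fx=2.5,fy=2.5,interpolation=2)[:,:,::-1])"
```

```text
t 12.15 pos [ 0.5016 -0.2696  0.2056] yaw 99.05 shift mm [0.6 1.2 5.6] shares [0.0015 0.0031 0.0141] twist share 0.0 F [-0.6  1.  -0. ] T [-0.05 -0.05  0.02] w 0.601 g 0.0 tilt [-0.003  0.002 -1.   ]
```

View pics/c6.png

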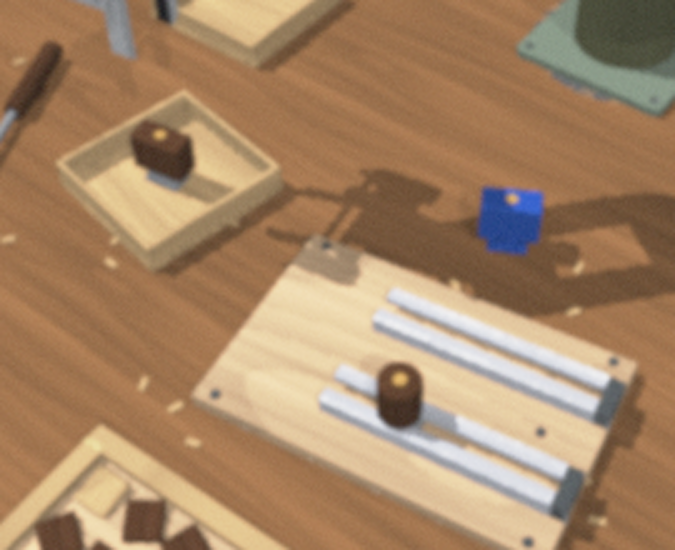

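The stop stands upright inside the tray at crop (163,150). The dog (400,395) and the blue piece are untouched, and the gripper is clear.

```bash
python3 -c "
from bench import manip
print(manip.job_done())"
```

```text
the job is handed in; nothing more can be done
None
```

The fence stop was slid out of the open end of its slot and now stands upright in the tray farthest from the base; the dog was left where it was, and the job is handed in.

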